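Put the cake-decorating jars back in their trays

TASK

Tidy up after decorating the cake: stand the two sprinkle shakers, the red food colour and the loose essence bottle upright in free bays of the organiser trays, each in the tray that already holds one of its kind. Set every one down on the floor of its bay rather than dropping it, and leave the ones already in the trays standing there.

Things in the scene. Friction and masses are not known exactly. Their poses are not given: they have to be found in the camera images.
- pink_shaker_mid (a point): Sprinkle shaker: round tub full of pink sugar sprinkles with a white cap pierced by holes, 46 mm diameter and straight up to 55 mm, then a shoulder and a 36 mm cap; 82 mm tall. This point: on its axis, half-way up (41 mm above its underside). z up along its axis. Loose on the counter at the start, standing upright.
- green_shaker_mid (a point): Sprinkle shaker: round tub full of green sugar sprinkles with a white cap pierced by holes, 46 mm diameter and straight up to 55 mm, then a shoulder and a 36 mm cap; 82 mm tall. This point: on its axis, half-way up (41 mm above its underside). z up along its axis. Loose on the counter at the start, standing upright.
- red_colour_mid (a point): Bottle of red food colour: round plastic squeeze bottle with a paper label and a slim white nozzle, 30 mm diameter and straight up to 55 mm, then narrowing; 85 mm tall. This point: on its axis, half-way up (42.5 mm above its underside). z up along its axis. Loose on the counter at the start, standing upright.
- essence_mid (a point): Bottle of baking essence: round amber glass bottle with a cream label and black screw cap, 36 mm diameter and straight up to 60 mm, then a shoulder and a 22 mm cap; 96 mm tall. This point: on its axis, half-way up (48 mm above its underside). z up along its axis. Loose on the counter at the start, standing upright.
- sprinkle_tray: Low organiser tray, white plastic, fixed to the counter, open on top, 164 x 164 mm outside, 28 mm high, divided by a cross of 4 mm walls as high as the rim into 2 x 2 equal bays, each 76 x 76 mm inside and 24 mm deep. Outer walls 4 mm, floor 4 mm thick. Origin: centre of the underside. x and y run along its sides, z up; the bay centres lie at (+-40, +-40) mm in x and y. The tray for sprinkle shakers: one such already stands in the bay at +x, +y.
- colour_tray: Low organiser tray, blue-green plastic, fixed to the counter, open on top, 164 x 164 mm outside, 28 mm high, divided by a cross of 4 mm walls as high as the rim into 2 x 2 equal bays, each 76 x 76 mm inside and 24 mm deep. Outer walls 4 mm, floor 4 mm thick. Origin: centre of the underside. x and y run along its sides, z up; the bay centres lie at (+-40, +-40) mm in x and y. The tray for food colours: one such already stands in the bay at +x, -y.
- essence_tray: Low organiser tray, light wood, fixed to the counter, open on top, 164 x 164 mm outside, 28 mm high, divided by a cross of 4 mm walls as high as the rim into 2 x 2 equal bays, each 76 x 76 mm inside and 24 mm deep. Outer walls 4 mm, floor 4 mm thick. Origin: centre of the underside. x and y run along its sides, z up; the bay centres lie at (+-40, +-40) mm in x and y. The tray for essence bottles: one such already stands in the bay at +x, +y.
- stock_shaker_mid (a point): Sprinkle shaker: round tub full of yellow sugar sprinkles with a white cap pierced by holes, 46 mm diameter and straight up to 55 mm, then a shoulder and a 36 mm cap; 82 mm tall. This point: on its axis, half-way up (41 mm above its underside). z up along its axis. Already in its tray at the start, loose, standing upright; it stays there.
- stock_colour_mid (a point): Bottle of blue food colour: round plastic squeeze bottle with a paper label and a slim white nozzle, 30 mm diameter and straight up to 55 mm, then narrowing; 85 mm tall. This point: on its axis, half-way up (42.5 mm above its underside). z up along its axis. Already in its tray at the start, loose, standing upright; it stays there.
- stock_essence_mid (a point): Bottle of baking essence: round amber glass bottle with a cream label and black screw cap, 36 mm diameter and straight up to 60 mm, then a shoulder and a 22 mm cap; 96 mm tall. This point: on its axis, half-way up (48 mm above its underside). z up along its axis. Already in its tray at the start, loose, standing upright; it stays there.
Things that resemble listed ones, but are neither listed nor needed, are in the scene too. Of the things that look like the essence_tray, the smaller one is meant.

How it is judged (in metres and radians):
At the end, for the whole second after the job is handed in: All four stand in the tray of their kind, and the three already there still do: centre within 70 mm of the tray's centre along its x and y, underside within 6 mm of the tray's floor, upright within 0.1 rad, released and at rest (x of pink_shaker_mid in the frame of sprinkle_tray between -0.07 and 0.07 m and y of pink_shaker_mid in the frame of sprinkle_tray between -0.07 and 0.07 m and z of pink_shaker_mid in the frame of sprinkle_tray between 0.039 and 0.051 m and angle between each of pink_shaker_mid, green_shaker_mid, red_colour_mid, essence_mid, stock_shaker_mid, stock_colour_mid, stock_essence_mid's own z axis and vertical below 0.1 rad and linear speed of each of pink_shaker, green_shaker, red_colour, essence, stock_shaker, stock_colour, stock_essence below 0.02 m/s and angular speed of each of pink_shaker, green_shaker, red_colour, essence, stock_shaker, stock_colour, stock_essence below 0.2 rad/s and x of green_shaker_mid in the frame of sprinkle_tray between -0.07 and 0.07 m and y of green_shaker_mid in the frame of sprinkle_tray between -0.07 and 0.07 m and z of green_shaker_mid in the frame of sprinkle_tray between 0.039 and 0.051 m and x of red_colour_mid in the frame of colour_tray between -0.07 and 0.07 m and y of red_colour_mid in the frame of colour_tray between -0.07 and 0.07 m and z of red_colour_mid in the frame of colour_tray between 0.0405 and 0.0525 m and x of essence_mid in the frame of essence_tray between -0.07 and 0.07 m and y of essence_mid in the frame of essence_tray between -0.07 and 0.07 m and z of essence_mid in the frame of essence_tray between 0.046 and 0.058 m and x of stock_shaker_mid in the frame of sprinkle_tray between -0.07 and 0.07 m and y of stock_shaker_mid in the frame of sprinkle_tray between -0.07 and 0.07 m and z of stock_shaker_mid in the frame of sprinkle_tray between 0.039 and 0.051 m and x of stock_colour_mid in the frame of colour_tray between -0.07 and 0.07 m and y of stock_colour_mid in the frame of colour_tray between -0.07 and 0.07 m and z of stock_colour_mid in the frame of colour_tray between 0.0405 and 0.0525 m and x of stock_essence_mid in the frame of essence_tray between -0.07 and 0.07 m and y of stock_essence_mid in the frame of essence_tray between -0.07 and 0.07 m and z of stock_essence_mid in the frame of essence_tray between 0.046 and 0.058 m); the robot touches nothing.
It fails at once if a shaker or bottle is dropped or thrown rather than set down (moves faster than 0.8 m/s while the fingers are not holding it) ((contact force between pink_shaker and the fingers below 0.05 N and linear speed of pink_shaker above 0.8 m/s) or (contact force between green_shaker and the fingers below 0.05 N and linear speed of green_shaker above 0.8 m/s) or (contact force between red_colour and the fingers below 0.05 N and linear speed of red_colour above 0.8 m/s) or (contact force between essence and the fingers below 0.05 N and linear speed of essence above 0.8 m/s)).
It fails at once if one already in its tray is tipped over (beyond 0.6 rad) (angle between any of stock_shaker_mid, stock_colour_mid, stock_essence_mid's own z axis and vertical above 0.6 rad).
It also fails if it takes over 120 s, if anything falls off the work surface, if the arm or the gripper's body presses on something with over 40 N, if the wrist force passes 120 N, or if a joint passes its speed limit or range.

ROBOT

A 6-joint arm with a two-finger parallel gripper is mounted at the origin on the work surface. World frame = base frame: x ahead of the robot, y to its left, z up, the work surface at z = 0. Lengths are in mm, angles in rad, forces in N, time in s.
With the tool pointing down it reaches from about 275 to 1000 mm from the base axis. Payload 8.4 kg.
Tool frame: the origin (TCP) lies between the finger pads; the fingertips stand 17 mm ahead of it and the grasp point (between the pads) lies 2 mm behind it (r.tcp_to_tips is the distance from the TCP to the fingertips, in mm); z points along the fingers, y is the line along which they close (so a half turn about z gives the same grasp; the last joint's range is limited). The gripper opens to 85 mm and grips with 20 to 120 N. Pads are 22 mm wide; open, the fingers measure 114 mm over their backs; the gripper's body (76 mm by 85 mm) begins 54 mm behind the grasp point. The pads swing forward as they close: fully open they stand 13 mm farther back than shut.
Start: joints at [-1.13, 0.353, 1.633, -0, 1.155, -0.002], TCP at [267.793, -564.725, 248.281] pointing down, gripper open.
Joint ranges: [-2.63, 2.63], [-0.92, 2.1], [0.06, 2.66], [-1.3, 4.44], [0, 2.69], [-3.02, 3.02]. Speed limits (rad/s): [2.22, 2.22, 2.79, 3.14, 3.14, 3.14].

INTERFACE

Orientations are given as [roll, pitch, yaw] about the fixed x, y, z axes, in that order (R = Rz(yaw) Ry(pitch) Rx(roll)).
In Python, from rig import r gives the robot as it stands. The module is installed in compiled form; this text tells all that it offers.
- The arm moves only by the tool apply_moves, never from a script. Its argument "series" is text: rows parted by semicolons, each of 7 numbers parted by spaces: the shift along the tool's x, y, z in cm, then the turn, a rotation vector about the tool's x, y, z in rad, then the gripper's target within -1 to 1 (shut at 1, half-way at 0, fully open at -1). In form: tx ty tz rx ry rz fingers; .... A call has exactly 10 rows; each row shifts and turns the commanded pose from where the row before left it, along the tool's axes as they then stand; what a row does not reach is not made up. A row lasts 1/12 s, in which the tool goes at most 41.7 mm and 7.16 degrees, less where a joint would pass 70% of its speed; a pose out of reach is approached as far as the arm can. A call with a gripper value outside its range is refused whole. The fingers move at their own pace and stop on an object; "squeeze" is the grip in N (left out, the last holds). Time passes only in rows, so rows that do not move let the fingers close, or fill a call up. It gives the time, the measured TCP pose, the force and the opening at its end, in the units of the state.
- r.sense(): the state, without advancing time (a new reading comes with each control period).
- r.grab_frame(name): name is "side" or "top" or "wrist"; returns the picture (480x640x3 uint8, blue, green, red); there is no depth.
- r.camera_info(name): a dict with "K" (3x3 intrinsics, pixels), "extrinsics" (4x4, takes a point from camera to world coordinates). Camera axes: x right, y down, z forward; pixel columns grow to the right and rows downward; lengths in mm; the calibration is good to about 2 mm. The wrist camera is an equidistant fisheye: a pixel r from the principal point sees the ray r / f radians off the axis. A picture is of the moment at which its call begins: read the wrist's pose just before it. camera_info takes no time and is no camera call; for the wrist camera it gives the pose at the moment of the call.
- r.sign_off(): hands the job in, once; it reports no verdict.
The state is a dict: "clock": time; "qpos": joint angles; "qvel": joint speeds; "joint_efforts": joint torques, N m; "eef_pos": TCP position; "tcp_rot": TCP orientation; "contact_force": force on the tool from outside, world axes, zero at the start; "wrist_torque": the same for the moment, N m; "opening": opening from 0.0 (shut) to 1.0 (fully open).
Only numpy, scipy, OpenCV 4.12 (cv2) and the standard library are available. Lean on these libraries where they do the work, as an engineer would, in place of code of your own. Each camera call takes 0.05 s, during which the arm holds its last target. There are 200 camera calls.

## Working session

There is one attempt and no reset: what is moved stays moved. The work goes in short steps, Python scripts to look and compute and a tool call to move; the robot and the scene stay as the last step left them, time stands still between calls to the robot, and variables do not carry over. Pictures are saved under pics/ and viewed, on a budget of 14 in all, crops included, one or two more only if the job needs it, and the job is handed in when it is done.

Besides the shell and the picture viewer there is one more tool, called by a JSON object that holds its "fn" and its "kwargs". apply_moves: Moves the arm, as the interface text tells. Its arguments: {"type":"object","properties":{"series":{"type":"string"},"squeeze":{"type":"number"}},"required":["series"]}

```bash
mkdir -p pics; python3 - <<'E'
from rig import r
import cv2,numpy as np
for n in("top","side"):
    cv2.imwrite(f"pics/{n}0.png",r.grab_frame(n)); i=r.camera_info(n); print(n,np.round(i["K"],1).tolist(),np.round(i["extrinsics"],3).tolist())
print(r.sense(),r.tcp_to_tips)
E
```

```text
top [[479.2, 0.0, 316.3], [0.0, 479.2, 232.1], [0.0, 0.0, 1.0]] [[0.024, -0.994, 0.104, 350.852], [-1.0, -0.024, -0.005, 25.45], [0.007, -0.103, -0.995, 1117.539], [0.0, 0.0, 0.0, 1.0]]
side [[501.2, 0.0, 318.9], [0.0, 501.2, 245.6], [0.0, 0.0, 1.0]] [[0.993, -0.087, 0.081, 370.752], [-0.119, -0.697, 0.707, -730.863], [-0.005, -0.712, -0.702, 798.698], [0.0, 0.0, 0.0, 1.0]]
{'clock': 0.1, 'qpos': array([-1.13042287e+00,  3.53602345e-01,  1.63408950e+00,  1.44303328e-05,
        1.15520376e+00, -2.41471907e-03]), 'qvel': array([-0.00173265, -0.0018897 , -0.00084482,  0.00169157, -0.00035343,
        0.00081567]), 'joint_efforts': array([ 1.08016211e-03, -6.06358194e+01, -3.42819428e+01,  1.28110514e-04,
        3.96482093e-03, -5.42908353e-06]), 'eef_pos': array([ 267.60182663, -564.34227151,  247.60936936]), 'tcp_rot': array([-3.14028973e+00, -1.63406120e-05,  4.42782334e-01]), 'contact_force': array([ 0.94152947,  0.3494055 , -0.02318983]), 'wrist_torque': array([ 0.02926785, -0.01785315, -0.00140096]), 'opening': 0.9994016119846342} 17.0
```

View pics/top0.png

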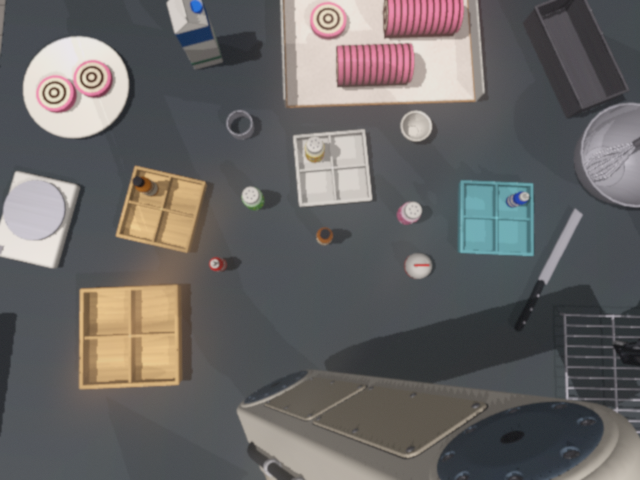

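View pics/side0.png

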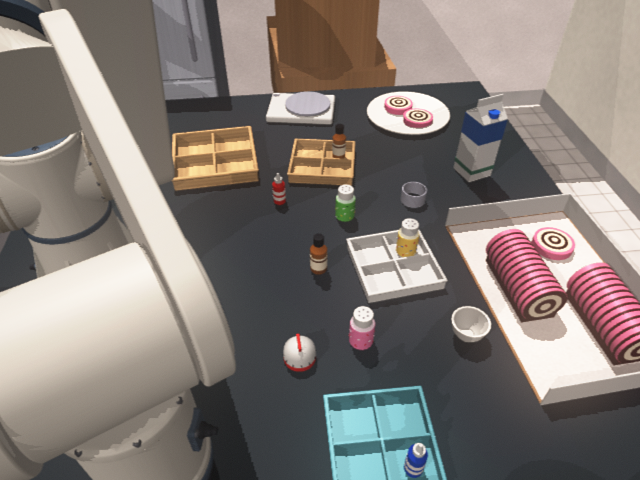

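Top view (up = +x, left = +y): the pink shaker cap is near px (411,208), green (252,193), red (218,264) and essence (325,234). Trays are white (332,168), teal (497,218) and the small wood one (162,209). The timer (418,265) and small cups are distractors. The side view agrees. Next I'll measure with masks.

```bash
cat > h.py <<'E'
from rig import r
import cv2,numpy as np
from scipy.spatial.transform import Rotation as R
def ray(n,uv,z,info=None):
    i=info or r.camera_info(n);K=np.array(i["K"]);E=np.array(i["extrinsics"])
    x=(uv[0]-K[0,2])/K[0,0];y=(uv[1]-K[1,2])/K[1,1]
    if n=="wrist":
        th=np.hypot(x,y);s=np.sin(th)/max(th,1e-9);d=np.array([x*s,y*s,np.cos(th)])
    else:d=np.array([x,y,1.])
    d=E[:3,:3]@d;o=E[:3,3];return (o+d*(z-o[2])/d[2])
E
python3 - <<'E'
from h import *
im=cv2.imread("pics/top0.png");hsv=cv2.cvtColor(im,cv2.COLOR_BGR2HSV)
def blob(m,x0,y0,x1,y1):
    k=np.zeros_like(m);k[y0:y1,x0:x1]=m[y0:y1,x0:x1]
    n,l,s,c=cv2.connectedComponentsWithStats(k);j=1+np.argmax(s[1:,4]);return (l==j).astype(np.uint8)*255,s[j],c[j]
rg=lambda a,b:cv2.inRange(hsv,a,b)
trays={"spr":(rg((0,0,120),(180,45,255)),285,122,380,215),"col":(rg((80,80,80),(100,255,255)),450,170,545,262),"ess":(rg((8,60,80),(28,255,255)),110,160,212,256)}
for k,(m,*b) in trays.items():
    m,s,c=blob(m,*b);rc=cv2.minAreaRect(cv2.findContours(m,0,2)[0][0])
    bx=cv2.boxPoints(rc);P=np.array([ray("top",p,28)[:2] for p in bx])
    e=np.diff(np.vstack([P,P[:1]]),axis=0)
    print(k,bx.round().tolist(),P.round().tolist(),"c",P.mean(0).round(1),"len",np.linalg.norm(e,axis=1).round(),"ang",np.degrees(np.arctan2(e[:,1],e[:,0])).round(1))
caps={"pink":(rg((0,0,140),(180,60,255)),396,198,426,228,82),"green":(rg((0,0,140),(180,60,255)),238,180,268,212,82)}
for k,(m,*b,z) in caps.items():
    m,s,c=blob(m,*b);print(k,"cap",s,c.round(1),ray("top",c,z).round(1))
bod={"pink":(rg((150,80,60),(178,255,255)),396,198,426,228,30),"green":(rg((40,80,40),(80,255,255)),238,180,268,215,30),"red":(rg((0,150,60),(180,255,255)),205,250,232,278,40),"ess":(rg((0,90,50),(25,255,255)),312,220,338,250,30)}
for k,(m,*b,z) in bod.items():
    m,s,c=blob(m,*b);print(k,"body",s,c.round(1),ray("top",c,z).round(1))
cv2.imwrite("pics/crop1.png",cv2.resize(im[120:290,110:430],None,fx=2.5,fy=2.5,interpolation=cv2.INTER_CUBIC))
E
```

```text
spr [[292.0, 134.0], [366.0, 128.0], [372.0, 201.0], [298.0, 207.0]] [[693.0, 83.0], [713.0, -90.0], [540.0, -107.0], [521.0, 63.0]] c [616.7 -12.9] len [174. 174. 171. 173.] ang [ -83.2 -174.2   96.7    6.7]
col [[457.0, 253.0], [459.0, 180.0], [535.0, 182.0], [533.0, 256.0]] [[424.0, -301.0], [595.0, -308.0], [593.0, -485.0], [422.0, -475.0]] c [ 508.5 -392.5] len [170. 177. 171. 174.] ang [ -2.4 -90.6 176.7  89.4]
ess [[113.0, 241.0], [133.0, 163.0], [214.0, 183.0], [194.0, 261.0]] [[433.0, 481.0], [616.0, 448.0], [573.0, 259.0], [391.0, 295.0]] c [503.  371.1] len [186. 194. 185. 191.] ang [ -10.2 -102.8  168.8   77.4]
pink cap [401 202  21  21 337] [410.9 211.2] [ 509.7 -185.3   82. ]
green cap [242 187  19  20 306] [250.7 196.3] [534.  165.7  82. ]
pink body [397 209  12  15  66] [401.  217.4] [ 502.7 -173.2   30. ]
green body [248 202  16   8  55] [257.  206.1] [520.7 157.5  30. ]
red body [211 258  12  13  39] [218.7 264.9] [383.8 237.1  40. ]
ess body [317 228  16  16 132] [324.3 235.9] [455.9   1.6  30. ]
```

View pics/crop1.png

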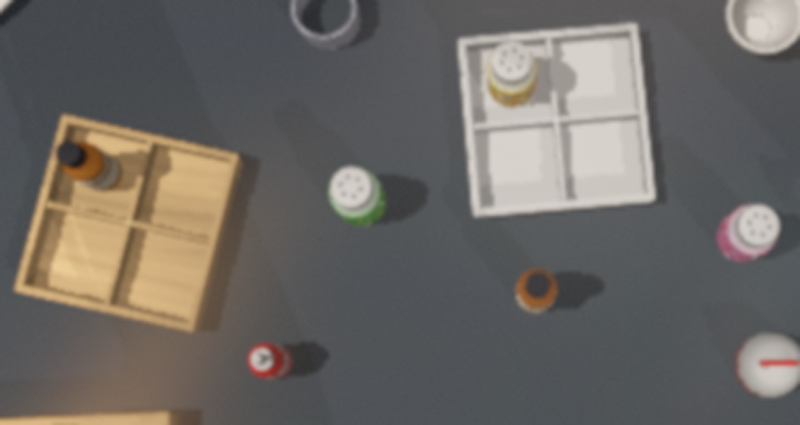

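The crop gives refined centres: green cap (251.2,194.8), pink cap (413.2,210.8), red nozzle (214.8,263.2), essence cap (325.2,234).

```bash
cat >> h.py <<'E'
def go(x,y,z,yaw=0.):
    s=r.sense();p=s["eef_pos"];M=R.from_euler("xyz",s["tcp_rot"]);T=R.from_euler("xyz",[np.pi,0,yaw])
    print("t",round(s["clock"],2),"pos",p.round(1),"rpy",s["tcp_rot"].round(3),"cm along tool",(M.inv().apply(np.array([x,y,z])-p)/10).round(2),"turn",(M.inv()*T).as_rotvec().round(3),"along final-yaw axes",(T.inv().apply(np.array([x,y,z])-p)/10).round(2))
E
python3 - <<'E'
from h import *
for k,uv,z in [("pink",(413.2,210.8),82),("green",(251.2,194.8),82),("red",(214.8,263.2),80),("ess",(325.2,234),96),("Tspr",(332.6,168),28),("Tcol",(496.5,217.5),28),("Tess",(161.6,208.8),28)]: print(k,ray("top",uv,z).round(1))
i=r.camera_info("wrist");print(i, r.sense()["eef_pos"])
p=ray("top",(413.2,210.8),82);go(p[0],p[1],200)
E
```

```text
pink [ 510.7 -190.4   82. ]
green [537.4 164.7  82. ]
red [386.2 237.8  80. ]
ess [453.7   1.2  96. ]
Tspr [614.7 -14.2  28. ]
Tcol [ 508.2 -393.5   28. ]
Tess [509.5 375.8  28. ]
{'K': array([[371.64829954,   0.        , 319.98397262],
       [  0.        , 371.64829954, 241.46539326],
       [  0.        ,   0.        ,   1.        ]]), 'extrinsics': array([[ 4.28028961e-01, -8.61298039e-01, -2.73782573e-01,
         3.37526717e+02],
       [-9.03763977e-01, -4.08375768e-01, -1.28218197e-01,
        -5.30726426e+02],
       [-1.37208733e-03,  3.02315929e-01, -9.53206796e-01,
         3.72194930e+02],
       [ 0.00000000e+00,  0.00000000e+00,  0.00000000e+00,
         1.00000000e+00]])} [ 267.60182663 -564.34227151  247.60936936]
t 0.1 pos [ 267.6 -564.3  247.6] rpy [-3.14  -0.     0.443] cm along tool [ 37.99 -23.37   4.79] turn [-0.001  0.     0.443] along final-yaw axes [ 24.31 -37.4    4.76]
```

{"fn": "apply_moves", "kwargs": {"series": "0 0 0 0 0 0.111 -1;0 0 0 0 0 0.111 -1;0 0 0 0 0 0.111 -1;0 0 0 0 0 0.110 -1;2.2 -3.4 0.4 0 0 0 -1;2.2 -3.4 0.4 0 0 0 -1;2.2 -3.4 0.4 0 0 0 -1;2.2 -3.4 0.4 0 0 0 -1;2.2 -3.4 0.4 0 0 0 -1;2.2 -3.4 0.4 0 0 0 -1", "squeeze": 30}}

```text
clock: 0.93
eef_pos: [400.3, -359.0, 223.9]
tcp_rot: [-3.141, 0.0, -0.001]
contact_force: [1.3, -0.1, -0.2]
opening: 1.001
```

{"fn": "apply_moves", "kwargs": {"series": "2.2 -3.4 0.4 0 0 0 -1;2.2 -3.4 0.4 0 0 0 -1;2.2 -3.4 0.4 0 0 0 -1;2.2 -3.4 0.4 0 0 0 -1;2.2 -3.4 0.4 0 0 0 -1;0 0 0 0 0 0 -1;0 0 0 0 0 0 -1;0 0 0 0 0 0 -1;0 0 0 0 0 0 -1;0 0 0 0 0 0 -1"}}

```text
clock: 1.77
eef_pos: [509.2, -191.9, 204.3]
tcp_rot: [3.141, 0.0, -0.002]
contact_force: [-0.5, 0.2, 0.6]
opening: 0.999
```

```bash
python3 - <<'E'
from h import *
go(510.7,-190.4,47)
cv2.imwrite("pics/w1.png",r.grab_frame("wrist")); np.save("w1.npy",r.camera_info("wrist"),allow_pickle=True)
E
```

```text
t 1.77 pos [ 509.2 -191.9  204.3] rpy [ 3.141e+00  0.000e+00 -2.000e-03] cm along tool [ 0.15 -0.16 15.73] turn [ 0.     0.    -0.002] along final-yaw axes [ 0.15 -0.15 15.73]
```

View pics/w1.png

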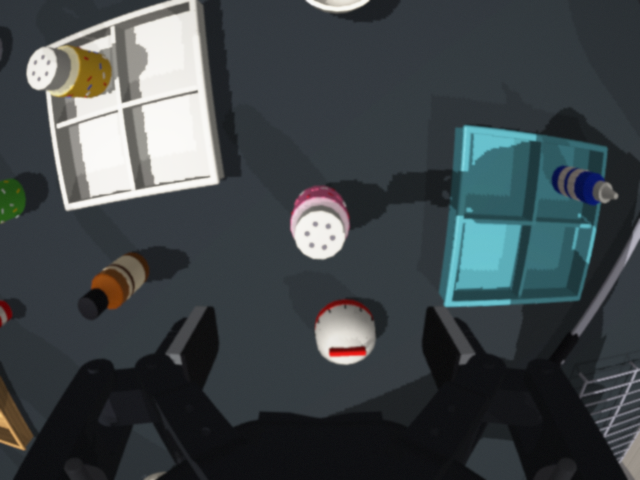

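Wrist view: pink cap centre is at (320,234), essence cap at (93,303). Teal tray rim corners are (463,126), (607,148), (579,298) and (446,305); white tray corners (218,183) and (68,208). I'll cross-check these against the top view.

```bash
python3 - <<'E'
from h import *
for k,uv,z in [("pink",(320,234),82),("ess",(93,303),96),("stockshaker",(42,69),86),("t",(463,126),28),("t",(607,148),28),("t",(579,298),28),("t",(446,305),28),("tmid",(538,222),28),("sprR",(218,183),28),("sprL",(68,208),28),("sprmid",(122,105),28)]: print(k,ray("wrist",uv,z).round(1))
E
```

```text
pink [ 513.7 -191.3   82. ]
ess [460.8  -6.9  96. ]
stockshaker [652.   26.4  86. ]
t [ 592.1 -311.1   28. ]
t [ 588.4 -478.5   28. ]
t [ 425.5 -474.6   28. ]
t [ 427.7 -310.4   28. ]
tmid [ 509.9 -397.5   28. ]
sprR [ 542.6 -106.1   28. ]
sprL [526.1  55.4  28. ]
sprmid [616.6 -18.7  28. ]
```

{"fn": "apply_moves", "kwargs": {"series": "0.3 -0.1 3.1 0 0 0 -1;0 0 3.5 0 0 0 -1;0 0 3.5 0 0 0 -1;0 0 3.5 0 0 0 -1;0 0 2.5 0 0 0 -1;0 0 0 0 0 0 -1;0 0 0 0 0 0 1;0 0 0 0 0 0 1;0 0 0 0 0 0 1;0 0 0 0 0 0 1"}}

```text
clock: 2.65
eef_pos: [514.2, -190.5, 45.5]
tcp_rot: [3.14, -0.003, -0.0]
contact_force: [-0.6, -0.8, 5.6]
opening: 0.528
```

{"fn": "apply_moves", "kwargs": {"series": "0 0 0 0 0 0 1;0 0 0 0 0 0 1;0 0 0 0 0 0 1;0 0 0 0 0 0 1;0 0 -1 0 0 0 1;0 0 -2 0 0 0 1;0 0 -3 0 0 0 1;0 0 -3 0 0 0 1;0 0 -3 0 0 0 1;0 0 0 0 0 0 1"}}

```text
clock: 3.48
eef_pos: [516.2, -190.9, 170.5]
tcp_rot: [3.138, -0.01, -0.0]
contact_force: [2.4, 0.0, -0.5]
opening: 0.531
```

```bash
python3 - <<'E'
from h import *
s=r.sense();print(s["opening"],s["contact_force"])
go(576,-58,160)
cv2.imwrite("pics/w2.png",r.grab_frame("wrist"))
E
```

```text
0.5305395986928201 [ 2.41613541  0.00780762 -0.47154346]
t 3.48 pos [ 516.2 -190.9  170.5] rpy [ 3.138 -0.01  -0.   ] cm along tool [  5.97 -13.3    1.06] turn [ 0.004 -0.01  -0.   ] along final-yaw axes [  5.98 -13.29   1.05]
```

View pics/w2.png

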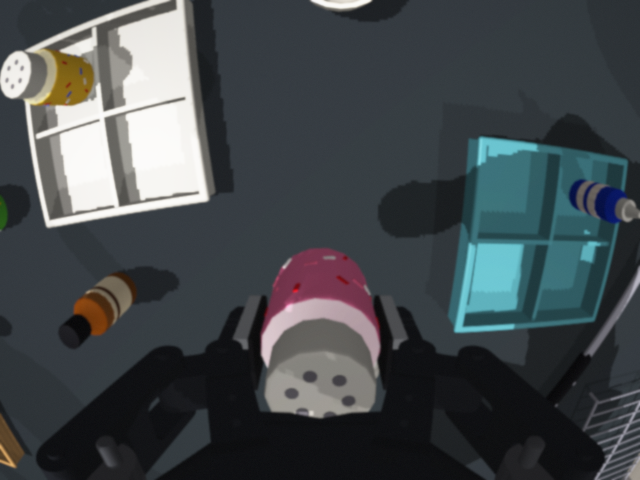

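{"fn": "apply_moves", "kwargs": {"series": "1.2 -2.4 0 0 -0.005 0 1;1.5 -3 0 0 -0.005 0 1;1.5 -3 0 0 0 0 1;1.2 -2.4 0 0 0 0 1;0.9 -1.8 0 0 0 0 1;0 0 1 0 0 0 1;0 0 2 0 0 0 1;0 0 2 0 0 0 1;0 0 1 0 0 0 1;0 0 0 0 0 0 1"}}

```text
clock: 4.37
eef_pos: [572.9, -63.9, 100.2]
tcp_rot: [-3.141, 0.015, -0.0]
contact_force: [-0.3, -1.1, -1.0]
opening: 0.526
```

```bash
python3 - <<'E'
from h import *
go(579,-65,49)
E
```

```text
t 4.37 pos [572.9 -63.9 100.2] rpy [-3.141  0.015 -0.   ] cm along tool [0.68 0.11 5.11] turn [-0.001  0.015 -0.   ] along final-yaw axes [0.61 0.11 5.12]
```

{"fn": "apply_moves", "kwargs": {"series": "0.6 0.1 0.5 0 0.010 0 1;0 0 1 0 0 0 1;0 0 1 0 0 0 1;0 0 0.8 0 0 0 1;0 0 0.7 0 0 0 1;0 0 0.4 0 0 0 1;0 0 0.3 0 0 0 1;0 0 0 0 0 0 1;0 0 0 0 0 0 1;0 0 0 0 0 0 1"}}

```text
clock: 5.2
eef_pos: [581.5, -64.8, 56.1]
tcp_rot: [3.142, -0.001, -0.0]
contact_force: [0.9, 0.0, -1.5]
opening: 0.528
```

```bash
python3 - <<'E'
from h import *
go(579,-65,49); print(r.sense()["contact_force"])
E
```

```text
t 5.2 pos [581.5 -64.8  56.1] rpy [ 3.142e+00 -1.000e-03 -0.000e+00] cm along tool [-0.25  0.02  0.71] turn [ 0.    -0.001 -0.   ] along final-yaw axes [-0.25  0.02  0.71]
[ 0.88786668  0.04806498 -1.50353959]
```

{"fn": "apply_moves", "kwargs": {"series": "0 0 0.2 0 0 0 1;0 0 0.1 0 0 0 1;0 0 0.1 0 0 0 1;0 0 0.1 0 0 0 1;0 0 0.1 0 0 0 1;0 0 0 0 0 0 1;0 0 0 0 0 0 1;0 0 0 0 0 0 1;0 0 0 0 0 0 1;0 0 0 0 0 0 1"}}

```text
clock: 6.03
eef_pos: [581.3, -64.8, 49.8]
tcp_rot: [3.142, -0.0, -0.0]
contact_force: [0.3, -0.1, -0.2]
opening: 0.532
```

{"fn": "apply_moves", "kwargs": {"series": "0 0 0.1 0 0 0 1;0 0 0 0 0 0 1;0 0 0.1 0 0 0 1;0 0 0 0 0 0 1;0 0 0.1 0 0 0 1;0 0 0 0 0 0 1;0 0 0 0 0 0 1;0 0 0 0 0 0 1;0 0 0 0 0 0 1;0 0 0 0 0 0 1"}}

```text
clock: 6.87
eef_pos: [581.4, -64.8, 49.3]
tcp_rot: [3.142, -0.0, -0.0]
contact_force: [-10.9, 0.3, 29.9]
opening: 0.528
```

Contact at z ≈ 49, so I'm releasing partially and lifting.

{"fn": "apply_moves", "kwargs": {"series": "0 0 -0.1 0 0 0 1;0 0 -0.1 0 0 0 1;0 0 0 0 0 0 -0.4;0 0 0 0 0 0 -0.4;0 0 0 0 0 0 -0.4;0 0 0 0 0 0 -0.4;0 0 -1 0 0 0 -0.4;0 0 -2 0 0 0 -0.4;0 0 -3 0 0 0 -0.4;0 0 -3.5 0 0 0 -0.4"}}

```text
clock: 7.7
eef_pos: [580.0, -64.6, 143.9]
tcp_rot: [-3.141, 0.003, -0.0]
contact_force: [0.2, -0.2, -0.3]
opening: 0.698
```

{"fn": "apply_moves", "kwargs": {"series": "-1 -2 -3 0 0 0 -1;-0.7 -3.5 -2 0 0 0 -1;-0.7 -3.8 0 0 0 0 -1;-0.7 -3.8 0 0 0 0 -1;-0.6 -3.8 0 0 0 0 -1;-0.6 -3.6 0 0 0 0 -1;0 -2 0 0 0 0 -1;0 0 0 0 0 0 -1;0 0 0 0 0 0 -1;0 0 0 0 0 0 -1"}}

```text
clock: 8.53
eef_pos: [538.2, 159.7, 194.0]
tcp_rot: [3.141, -0.0, 0.0]
contact_force: [0.7, -0.2, -0.4]
opening: 0.999
```

```bash
python3 - <<'E'
from h import *
go(538,165,43)
cv2.imwrite("pics/w3.png",r.grab_frame("wrist"))
E
```

```text
t 8.53 pos [538.2 159.7 194. ] rpy [ 3.141 -0.     0.   ] cm along tool [-0.02 -0.54 15.1 ] turn [ 0. -0.  0.] along final-yaw axes [-0.02 -0.53 15.1 ]
```

View pics/w3.png

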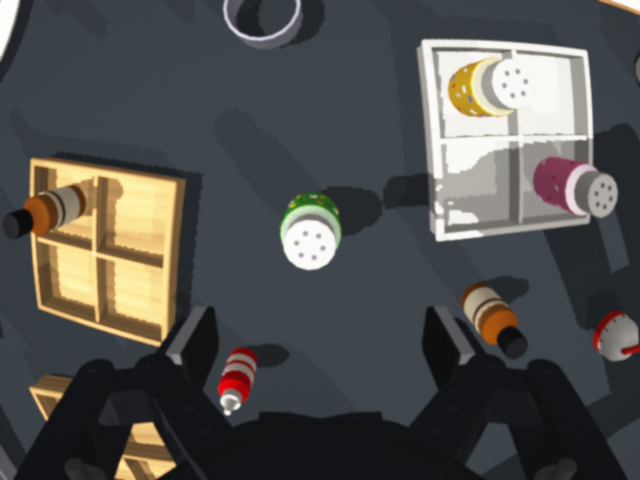

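Pink stands in the lower-right bay, with its cap at (600,196). Green cap is at (309,244), red nozzle tip (230,407), essence cap (512,342), and the wood tray corners are visible.

```bash
python3 - <<'E'
from h import *
for k,uv,z in [("green",(309,244),82),("red",(230,402),84),("ess",(512,342),96),("pink",(600,196),86),("yellow",(511,84),86),("sprmid",(515,137),28),("e1",(33,158),28),("e2",(186,178),28),("e3",(163,343),28),("e4",(38,309),28),("emid",(97,252),28),("stockess",(17,222),100)]: print(k,ray("wrist",uv,z).round(1))
E
```

```text
green [538.8 167.3  82. ]
red [398.3 236.5  84. ]
ess [461.8   8.9  96. ]
pink [579.  -59.9  86. ]
yellow [652.1  32.1  86. ]
sprmid [616.1  -5.4  28. ]
e1 [608.7 438.   28. ]
e2 [578.2 269.7  28. ]
e3 [418.1 315.6  28. ]
e4 [444.4 476.4  28. ]
emid [513.3 370.7  28. ]
stockess [562.7 398.4 100. ]
```

{"fn": "apply_moves", "kwargs": {"series": "0 -0.7 3.1 0 0 0 -1;0 0 3.5 0 0 0 -1;0 0 3.5 0 0 0 -1;0 0 3 0 0 0 -1;0 0 2 0 0 0 -1;0 0 0 0 0 0 -1;0 0 0 0 0 0 -1;0 0 0 0 0 0 1;0 0 0 0 0 0 1;0 0 0 0 0 0 1"}}

```text
clock: 9.42
eef_pos: [539.5, 167.3, 44.5]
tcp_rot: [-3.141, -0.003, -0.001]
contact_force: [-0.4, 0.2, 0.6]
opening: 0.605
```

{"fn": "apply_moves", "kwargs": {"series": "0 0 0 0 0 0 1;0 0 0 0 0 0 1;0 0 0 0 0 0 1;0 0 0 0 0 0 1;0 0 0 0 0 0 1;0 0 -1 0 0 0 1;0 0 -2 0 0 0 1;0 0 -3 0 0 0 1;0 0 -3 0 0 0 1;0 0 -2 0 0 0 1"}}

```text
clock: 10.25
eef_pos: [539.1, 167.6, 156.5]
tcp_rot: [-3.141, -0.003, -0.0]
contact_force: [-0.2, 0.5, -0.6]
opening: 0.529
```

```bash
python3 - <<'E'
from h import *
go(570,32,150)
E
```

```text
t 10.25 pos [539.1 167.6 156.5] rpy [-3.141e+00 -3.000e-03 -0.000e+00] cm along tool [ 3.09 13.56  0.64] turn [-0.001 -0.003 -0.   ] along final-yaw axes [ 3.09 13.56  0.65]
```

{"fn": "apply_moves", "kwargs": {"series": "0.5 2.2 0 0 0 0 1;0.8 3.5 0 0 0 0 1;0.8 3.5 0 0 0 0 1;0.6 2.8 0 0 0 0 1;0.4 1.9 0.5 0 0 0 1;0 0 1.5 0 0 0 1;0 0 2 0 0 0 1;0 0 1.5 0 0 0 1;0 0 0.5 0 0 0 1;0 0 0 0 0 0 1"}}

```text
clock: 11.08
eef_pos: [568.5, 28.2, 92.4]
tcp_rot: [3.142, 0.002, -0.0]
contact_force: [0.3, 0.1, -0.3]
opening: 0.53
```

{"fn": "apply_moves", "kwargs": {"series": "0 0 1 0 0 0 1;0 0 1 0 0 0 1;0 0 1 0 0 0 1;0 0 0.5 0 0 0 1;0 0 0.3 0 0 0 1;0 0 0.2 0 0 0 1;0 0 0 0 0 0 1;0 0 0 0 0 0 1;0 0 0 0 0 0 1;0 0 0 0 0 0 1"}}

```text
clock: 11.92
eef_pos: [569.5, 28.2, 53.2]
tcp_rot: [-3.142, -0.001, -0.0]
contact_force: [0.2, 0.5, -0.1]
opening: 0.529
```

{"fn": "apply_moves", "kwargs": {"series": "0 0 0.1 0 0 0 1;0 0 0.1 0 0 0 1;0 0 0.1 0 0 0 1;0 0 0.1 0 0 0 1;0 0 0.1 0 0 0 1;0 0 0.1 0 0 0 1;0 0 0 0 0 0 1;0 0 0 0 0 0 1;0 0 0 0 0 0 1;0 0 0 0 0 0 1"}}

```text
clock: 12.75
eef_pos: [569.3, 28.2, 48.4]
tcp_rot: [3.142, -0.0, -0.0]
contact_force: [-6.9, -0.8, 21.5]
opening: 0.528
```

{"fn": "apply_moves", "kwargs": {"series": "0 0 -0.1 0 0 0 1;0 0 0 0 0 0 1;0 0 0 0 0 0 -0.4;0 0 0 0 0 0 -0.4;0 0 0 0 0 0 -0.4;0 0 0 0 0 0 -0.4;0 0 -1 0 0 0 -0.4;0 0 -2 0 0 0 -0.4;0 0 -3.5 0 0 0 -0.4;0 0 -3.5 0 0 0 -0.4"}}

```text
clock: 13.58
eef_pos: [568.3, 28.2, 148.5]
tcp_rot: [3.141, 0.003, -0.0]
contact_force: [1.7, -0.6, -0.5]
opening: 0.699
```

{"fn": "apply_moves", "kwargs": {"series": "0 0 -4 0 0 0 -1;-2.3 0.6 -2 0 0 0 -1;-3.7 0.9 0 0 0 0 -1;-3.2 0.8 0 0 0 0 -1;-2 0.4 0 0 0 0 -1;0 0 0 0 0 0 -1;0 0 0 0 0 0 -1;0 0 0 0 0 0 -1;0 0 0 0 0 0 -1;0 0 0 0 0 0 -1"}}

```text
clock: 14.42
eef_pos: [458.2, 1.4, 207.9]
tcp_rot: [3.142, -0.0, 0.0]
contact_force: [-0.0, 0.2, -0.2]
opening: 0.995
```

```bash
python3 - <<'E'
from h import *
go(458,1,46)
cv2.imwrite("pics/w4.png",r.grab_frame("wrist"))
E
```

```text
t 14.42 pos [458.2   1.4 207.9] rpy [ 3.142 -0.     0.   ] cm along tool [-0.03  0.04 16.19] turn [ 0. -0.  0.] along final-yaw axes [-0.02  0.04 16.19]
```

View pics/w4.png

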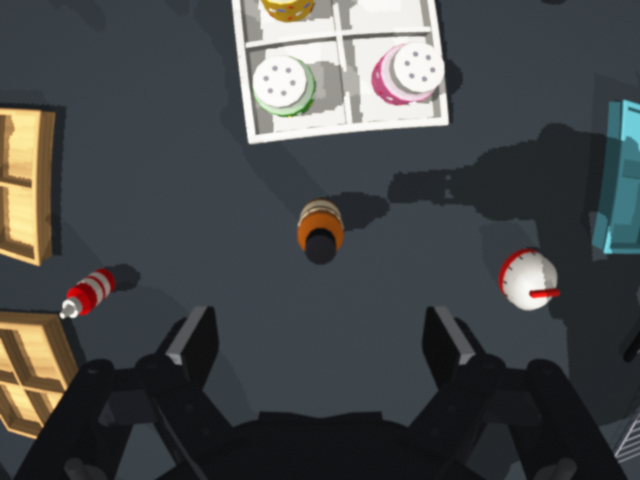

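Green and pink both stand in the white tray. Essence cap is at (321,246), red nozzle tip near (68,310).

```bash
python3 - <<'E'
from h import *
for k,uv,z in [("ess",(321,246),96),("red",(70,308),84),("redbody",(92,290),42)]: print(k,ray("wrist",uv,z).round(1))
E
```

```text
ess [457.2   1.4  96. ]
red [393.6 227.8  84. ]
redbody [392.7 228.9  42. ]
```

{"fn": "apply_moves", "kwargs": {"series": "0 0 3.2 0 0 0 -1;0 0 3.5 0 0 0 -1;0 0 3.5 0 0 0 -1;0 0 3.5 0 0 0 -1;0 0 2.4 0 0 0 -1;0 0 0 0 0 0 -1;0 0 0 0 0 0 -1;0 0 0 0 0 0 1;0 0 0 0 0 0 1;0 0 0 0 0 0 1", "squeeze": 40}}

```text
clock: 15.3
eef_pos: [458.6, 1.3, 48.4]
tcp_rot: [3.142, -0.003, -0.0]
contact_force: [0.6, -0.1, -0.5]
opening: 0.605
```

{"fn": "apply_moves", "kwargs": {"series": "0 0 0 0 0 0 1;0 0 0 0 0 0 1;0 0 0 0 0 0 1;0 0 0 0 0 0 1;0 0 0 0 0 0 1;0 0 -1 0 0 0 1;0 0 -2 0 0 0 1;0 0 -3 0 0 0 1;0 0 -4 0 0 0 1;0 0 -4 0 0 0 1"}}

```text
clock: 16.13
eef_pos: [456.2, 1.2, 188.7]
tcp_rot: [3.142, 0.001, -0.0]
contact_force: [1.3, -0.7, -1.7]
opening: 0.408
```

```bash
python3 - <<'E'
from h import *
c=np.array([511,372]);a=np.radians(-12.5)
M=np.array([[np.cos(a),-np.sin(a)],[np.sin(a),np.cos(a)]])
for b in [(-40,-40),(40,-40),(-40,40),(40,40)]: print(b,(c+M@b).round(1))
go(*(c+M@(-40,-40)),180)
E
```

```text
(-40, -40) [463.3 341.6]
(40, -40) [541.4 324.3]
(-40, 40) [480.6 419.7]
(40, 40) [558.7 402.4]
t 16.13 pos [456.2   1.2 188.7] rpy [ 3.142e+00  1.000e-03 -0.000e+00] cm along tool [  0.71 -34.04   0.87] turn [ 0.     0.001 -0.   ] along final-yaw axes [  0.71 -34.04   0.87]
```

{"fn": "apply_moves", "kwargs": {"series": "0.1 -2 0 0 0 0 1;0.1 -3.5 0 0 0 0 1;0.1 -4 0 0 0 0 1;0.1 -4 0 0 0 0 1;0.1 -4 0 0 0 0 1;0.1 -4 0 0 0 0 1;0.1 -4 0 0 0 0 1;0 -3.5 0 0 0 0 1;0 -3 0 0 0 0 1;0 -2 0 0 0 0 1"}}

```text
clock: 16.97
eef_pos: [463.9, 344.2, 187.8]
tcp_rot: [-3.14, -0.001, 0.001]
contact_force: [0.5, 0.2, -0.5]
opening: 0.407
```

{"fn": "apply_moves", "kwargs": {"series": "0 0 1 0 0 0 1;0 0 2 0 0 0 1;0 0 2.5 0 0 0 1;0 0 2.5 0 0 0 1;0 0 2 0 0 0 1;0 0 1 0 0 0 1;0 0 0.5 0 0 0 1;0 0 0 0 0 0 1;0 0 0 0 0 0 1;0 0 0 0 0 0 1"}}

```text
clock: 17.8
eef_pos: [465.1, 341.6, 73.1]
tcp_rot: [-3.14, -0.002, -0.0]
contact_force: [-0.1, -0.2, -0.2]
opening: 0.411
```

```bash
python3 - <<'E'
from h import *
go(463,342,52)
cv2.imwrite("pics/w5.png",r.grab_frame("wrist"))
E
```

```text
t 17.8 pos [465.1 341.6  73.1] rpy [-3.14e+00 -2.00e-03 -0.00e+00] cm along tool [-0.21 -0.03  2.11] turn [-0.001 -0.002 -0.   ] along final-yaw axes [-0.21 -0.04  2.11]
```

View pics/w5.png

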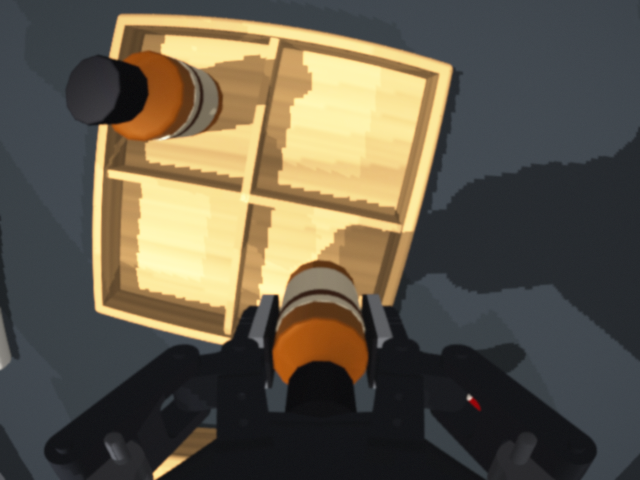

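The held essence is over the lower-right bay, between the divider (~240,300) and the wall (~395,280), so I'm lowering it.

{"fn": "apply_moves", "kwargs": {"series": "0 0 0.5 0 0 0 1;0 0 0.5 0 0 0 1;0 0 0.3 0 0 0 1;0 0 0.2 0 0 0 1;0 0 0.1 0 0 0 1;0 0 0.1 0 0 0 1;0 0 0.1 0 0 0 1;0 0 0.1 0 0 0 1;0 0 0 0 0 0 1;0 0 0 0 0 0 1"}}

```text
clock: 18.68
eef_pos: [464.3, 341.2, 52.8]
tcp_rot: [3.142, 0.0, -0.0]
contact_force: [-0.3, 0.8, -0.9]
opening: 0.405
```

{"fn": "apply_moves", "kwargs": {"series": "0 0 0.1 0 0 0 1;0 0 0.1 0 0 0 1;0 0 0.1 0 0 0 1;0 0 0 0 0 0 1;0 0 0 0 0 0 1;0 0 0 0 0 0 1;0 0 0 0 0 0 1;0 0 0 0 0 0 1;0 0 0 0 0 0 1;0 0 0 0 0 0 1"}}

```text
clock: 19.52
eef_pos: [464.6, 341.4, 52.1]
tcp_rot: [-3.141, -0.001, -0.0]
contact_force: [-6.1, -4.6, 26.2]
opening: 0.406
```

{"fn": "apply_moves", "kwargs": {"series": "0 0 -0.1 0 0 0 1;0 0 0 0 0 0 1;0 0 0 0 0 0 -0.3;0 0 0 0 0 0 -0.3;0 0 0 0 0 0 -0.3;0 0 0 0 0 0 -0.3;0 0 -1 0 0 0 -0.3;0 0 -2 0 0 0 -0.3;0 0 -3.5 0 0 0 -0.3;0 0 -4 0 0 0 -0.3"}}

```text
clock: 20.35
eef_pos: [463.1, 340.4, 155.8]
tcp_rot: [3.139, 0.003, -0.0]
contact_force: [0.7, 0.5, -0.1]
opening: 0.646
```

{"fn": "apply_moves", "kwargs": {"series": "0 0 -4 0 0 0 -1;-1.5 2.3 -2 0 0 0 -1;-2.1 3.2 0 0 0 0 -1;-2.1 3.2 0 0 0 0 -1;-1.5 2.2 0 0 0 0 -1;0 0 0 0 0 0 -1;0 0 0 0 0 0 -1;0 0 0 0 0 0 -1;0 0 0 0 0 0 -1;0 0 0 0 0 0 -1"}}

```text
clock: 21.18
eef_pos: [393.0, 233.0, 215.9]
tcp_rot: [-3.141, -0.0, 0.0]
contact_force: [0.3, -0.5, -0.6]
opening: 1.003
```

```bash
python3 - <<'E'
from h import *
go(392,232,43)
cv2.imwrite("pics/w6.png",r.grab_frame("wrist"))
E
```

```text
t 21.18 pos [393.  233.  215.9] rpy [-3.141 -0.     0.   ] cm along tool [-0.1   0.11 17.29] turn [-0. -0.  0.] along final-yaw axes [-0.1   0.1  17.29]
```

View pics/w6.png

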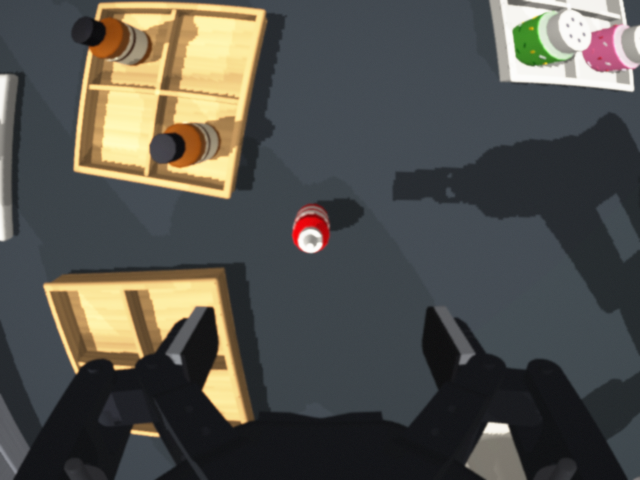

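Essence stands in the wood tray's lower-right bay. Red nozzle is at (312,240).

```bash
python3 - <<'E'
from h import *
print(ray("wrist",(312,240),82).round(1),ray("wrist",(311,222),50).round(1))
print([ray("wrist",p,45).round() for p in [(225,268),(45,284),(252,420)]])
E
```

```text
[389.3 239.4  82. ] [394.5 240.9  50. ]
[array([352., 317.,  45.]), array([328., 532.,  45.]), array([170., 308.,  45.])]
```

{"fn": "apply_moves", "kwargs": {"series": "-0.1 -0.6 3.2 0 0 0 -1;0 0 3.6 0 0 0 -1;0 0 3.6 0 0 0 -1;0 0 3.6 0 0 0 -1;0 0 2.3 0 0 0 -1;0 0 1 0 0 0 -1;0 0 0 0 0 0 -1;0 0 0 0 0 0 1;0 0 0 0 0 0 1;0 0 0 0 0 0 1", "squeeze": 25}}

```text
clock: 22.07
eef_pos: [392.4, 239.0, 44.3]
tcp_rot: [-3.14, -0.002, -0.0]
contact_force: [-0.8, -0.6, 0.6]
opening: 0.605
```

{"fn": "apply_moves", "kwargs": {"series": "0 0 0 0 0 0 1;0 0 0 0 0 0 1;0 0 0 0 0 0 1;0 0 0 0 0 0 1;0 0 0 0 0 0 1;0 0 -1 0 0 0 1;0 0 -2 0 0 0 1;0 0 -3 0 0 0 1;0 0 -4 0 0 0 1;0 0 -4 0 0 0 1"}}

```text
clock: 22.9
eef_pos: [390.4, 237.7, 184.6]
tcp_rot: [3.141, 0.001, -0.0]
contact_force: [0.6, 1.4, -1.4]
opening: 0.342
```

```bash
python3 - <<'E'
from h import *
go(468,-353,185)
E
```

```text
t 22.9 pos [390.4 237.7 184.6] rpy [ 3.141e+00  1.000e-03 -0.000e+00] cm along tool [ 7.77 59.07 -0.  ] turn [ 0.001  0.001 -0.   ] along final-yaw axes [ 7.760e+00  5.907e+01 -4.000e-02]
```

{"fn": "apply_moves", "kwargs": {"series": "0.3 2 0 0 0 0 1;0.4 3 0 0 0 0 1;0.5 3.6 0 0 0 0 1;0.5 3.6 0 0 0 0 1;0.5 3.6 0 0 0 0 1;0.5 3.6 0 0 0 0 1;0.5 3.6 0 0 0 0 1;0.5 3.6 0 0 0 0 1;0.5 3.6 0 0 0 0 1;0.5 3.6 0 0 0 0 1"}}

```text
clock: 23.73
eef_pos: [438.0, -101.6, 183.8]
tcp_rot: [3.141, -0.001, -0.0]
contact_force: [0.9, 1.1, -0.2]
opening: 0.337
```

{"fn": "apply_moves", "kwargs": {"series": "0.5 3.6 0 0 0 0 1;0.5 3.6 0 0 0 0 1;0.5 3.6 0 0 0 0 1;0.5 3.6 0 0 0 0 1;0.5 3.6 0 0 0 0 1;0.5 3.6 0 0 0 0 1;0.2 2.2 0 0 0 0 1;0 1.2 0 0 0 0 1;0 0 0 0 0 0 1;0 0 0 0 0 0 1"}}

```text
clock: 24.57
eef_pos: [469.7, -349.4, 183.0]
tcp_rot: [-3.141, 0.0, -0.001]
contact_force: [-0.7, 1.5, -0.6]
opening: 0.345
```

```bash
python3 - <<'E'
from h import *
go(469,-353,70)
cv2.imwrite("pics/w7.png",r.grab_frame("wrist"))
E
```

```text
t 24.57 pos [ 469.7 -349.4  183. ] rpy [-3.141e+00  0.000e+00 -1.000e-03] cm along tool [-0.06  0.37 11.3 ] turn [-0.001  0.    -0.001] along final-yaw axes [-0.07  0.36 11.3 ]
```

View pics/w7.png

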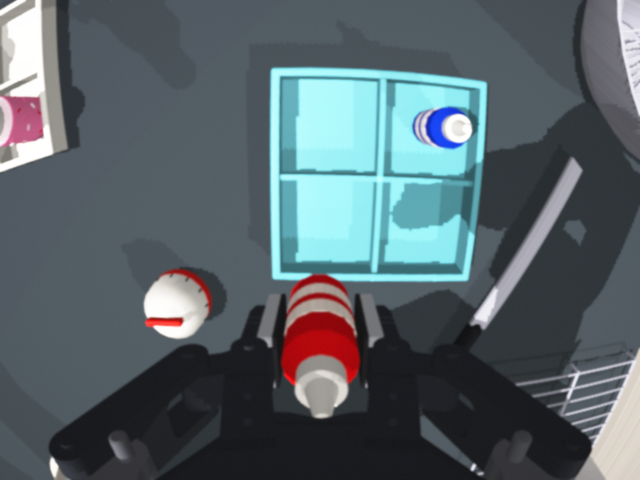

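Red is held upright. The teal tray's cross is at (380,178), and the lower-left bay (325,225) is free.

```bash
python3 - <<'E'
from h import *
print(ray("wrist",(380,178),28).round(1),ray("wrist",(325,226),28).round(1))
E
```

```text
[ 508.9 -393.6   28. ] [ 470.9 -351.7   28. ]
```

{"fn": "apply_moves", "kwargs": {"series": "0 0.2 1 0 0 0 1;0 0.1 2 0 0 0 1;0 0 2.5 0 0 0 1;0 0 2.5 0 0 0 1;0 0 2 0 0 0 1;0 0 1 0 0 0 1;0 0 0.6 0 0 0 1;0 0 0.4 0 0 0 1;0 0 0 0 0 0 1;0 0 0 0 0 0 1"}}

```text
clock: 25.45
eef_pos: [470.7, -352.9, 63.6]
tcp_rot: [3.141, -0.001, 0.0]
contact_force: [-0.4, 0.0, 0.6]
opening: 0.344
```

{"fn": "apply_moves", "kwargs": {"series": "0 0 0.4 0 0 0 1;0 0 0.3 0 0 0 1;0 0 0.2 0 0 0 1;0 0 0.1 0 0 0 1;0 0 0.1 0 0 0 1;0 0 0.1 0 0 0 1;0 0 0 0 0 0 1;0 0 0 0 0 0 1;0 0 0 0 0 0 1;0 0 0 0 0 0 1"}}

```text
clock: 26.28
eef_pos: [470.2, -352.8, 50.9]
tcp_rot: [3.142, -0.0, -0.0]
contact_force: [0.0, 0.4, 0.2]
opening: 0.345
```

{"fn": "apply_moves", "kwargs": {"series": "0 0 0.1 0 0 0 1;0 0 0.1 0 0 0 1;0 0 0.1 0 0 0 1;0 0 0.1 0 0 0 1;0 0 0 0 0 0 1;0 0 0 0 0 0 1;0 0 0 0 0 0 1;0 0 0 0 0 0 1;0 0 0 0 0 0 1;0 0 0 0 0 0 1"}}

```text
clock: 27.12
eef_pos: [470.5, -352.8, 47.7]
tcp_rot: [3.141, -0.001, -0.0]
contact_force: [-1.7, 2.8, 11.9]
opening: 0.344
```

Contact made; releasing and lifting clear.

{"fn": "apply_moves", "kwargs": {"series": "0 0 0 0 0 0 1;0 0 0 0 0 0 -0.2;0 0 0 0 0 0 -0.2;0 0 0 0 0 0 -0.2;0 0 0 0 0 0 -0.2;0 0 0 0 0 0 -0.2;0 0 -1 0 0 0 -0.2;0 0 -2 0 0 0 -0.2;0 0 -3.5 0 0 0 -0.2;0 0 -4 0 0 0 -0.2"}}

```text
clock: 27.95
eef_pos: [469.0, -351.9, 151.8]
tcp_rot: [-3.139, 0.003, -0.0]
contact_force: [0.9, -0.1, -0.5]
opening: 0.596
```

{"fn": "apply_moves", "kwargs": {"series": "-1 0 -4 0 0 0 -0.2;-2 0 -3 0 0 0 -0.2;-3 0 0 0 0 0 -0.2;-3 0 0 0 0 0 -0.2;-2 0 0 0 0 0 -0.2;-1 0 0 0 0 0 -0.2;0 0 0 0 0 0 -0.2;0 0 0 0 0 0 -0.2;0 0 0 0 0 0 -0.2;0 0 0 0 0 0 -0.2"}}

```text
clock: 28.78
eef_pos: [351.3, -352.9, 221.8]
tcp_rot: [3.142, -0.0, 0.0]
contact_force: [0.3, -0.1, 0.4]
opening: 0.6
```

```bash
python3 - <<'E'
from h import *
go(350,-353,230)
a=r.grab_frame("top")[100:300,100:560];b=r.grab_frame("side")
a=cv2.resize(a,(640,278));b=b[110:480]
cv2.imwrite("pics/fin.png",np.vstack([a,b[:,:640]])[:600] if 0 else cv2.resize(np.vstack([a,b]),(592,600)))
E
```

```text
t 28.78 pos [ 351.3 -352.9  221.8] rpy [ 3.142 -0.     0.   ] cm along tool [-0.13  0.01 -0.82] turn [ 0. -0.  0.] along final-yaw axes [-0.13  0.01 -0.82]
```

View pics/fin.png

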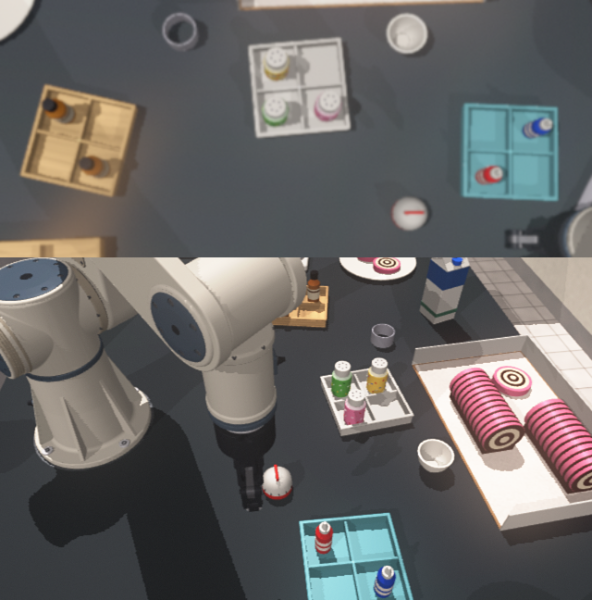

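The top view (upper half) shows all seven items standing in their bays: essence (95,165), green (275,108), pink (328,103) and red (490,175), with the stock items unmoved. The side view agrees, and the gripper is clear.

```bash
python3 -c "
from rig import r
print(r.sign_off())"
```

```text
the job is handed in; nothing more can be done
None
```

I put both sprinkle shakers, the red food colour and the loose essence bottle in free bays of their own trays and handed the job in at about 29 s on the robot's clock. Each one was lowered until the wrist felt the bay floor (12–30 N) and only then released.

The final top and side pictures show all four upright inside their bays. The three items already in the trays are still standing there, and the arm is clear of everything. The side view hides the newly placed essence bottle behind the arm, so its check rests on the top view and an earlier wrist view.

I didn't measure the tilts or the heights above the tray floors after release. Positions from the top and wrist cameras differed by up to about 12 mm for items near the edge of the picture. I centred on close views or averages, which was well within what the grip and bays allow.

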